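# Set the pull-to-unlock dial of a chocolate melter

### The job

On the chocolate melter with the round lid, pull the black dial straight up to unlock it, turn it clockwise (seen from above) until its nose stands over the middle of the setting notch between the two ridges of the steel ring, then push it fully back down and let go. Leave the dial of the melter with the rectangular lid as it is.

Things in the scene. Friction and masses are not known exactly. Their poses are not given: they have to be found in the camera images.
- dial_grip (a point): Black dial on the melter with the ROUND lid: disc 48 mm wide, 7 thick, with an upright grip bar 44 long, 14 thick, 32 high and a nose 6 wide at disc level, ending 38 mm from the axis. Point on the axis in the bar, 20 mm above the disc's top, 12 below the bar's top, 130 above the table when in. x: along the bar to the nose; z: up, the pull. Lifts and turns with the dial (0.04 N m friction).
- dial_ring: Fixed steel setting ring round that dial, 92 mm wide. Origin on the dial's axis at deck level, 100 mm above the table. x: level, to the middle of the setting notch, a gap between two radial ridges (10 mm high, 33 mm from the axis) with a small mark outside. It lies 0.85 to 1.35 rad clockwise from the nose's start. The nose goes down into it when within 15 degrees of the middle.
- dial_pull (a joint): How far that dial is pulled up: 0 = fully in, 0.014 m = fully out (stop). It stays where it is left: about 5 N lifts it, 4 N pushes it in. At the start it is in and locked, its nose between two close ridges on the deck; above about 8 mm it can turn, clockwise seen from above.
- other_nose (a point): Tip of the nose of the identical dial on the melter with the RECTANGULAR lid, 106 mm above the table; to be left alone. Both melters are 260 x 200 mm, fixed, dial on the deck nearer the robot; the lid lies behind it, 69 mm or more from the dial's axis, its knob up to 132 mm above the table.

How it is judged:
By the outcome, as a careful person would: the job done as asked, in the order asked, and still so for the second after the job is handed in, with the robot touching nothing.
It also fails if it takes over 32 s, if anything falls off the work surface, if the arm or the gripper's body presses on something with over 40 N, if the wrist force passes 120 N, or if a joint passes its speed limit or range.

### The arm

A 6-joint arm with a two-finger parallel gripper is mounted at the origin on the work surface. World frame = base frame: x ahead of the robot, y to its left, z up, the work surface at z = 0. Lengths are in m, angles in degrees, forces in N, time in s.
With the tool pointing down it reaches from about 0.3 to 0.75 m from the base axis. Payload 8.5 kg.
Tool frame: the origin (TCP) lies between the finger pads; the fingertips stand 17 mm ahead of it and the grasp point (between the pads) lies 2 mm behind it; z points along the fingers, y is the direction in which the jaws open and shut (so a half turn about z gives the same grasp; the last joint's range is limited). The gripper opens to 85 mm and grips with 20 to 120 N. Pads are 22 mm wide; open, the fingers measure 114 mm over their backs; the gripper's body (76 mm by 85 mm) begins 54 mm behind the grasp point. The pads swing forward as they close: fully open they stand 13 mm farther back than shut.
Start: joints at [-87.737, 21.807, 74.336, -0, 83.858, -12.336], TCP at [0.139, -0.532, 0.248] pointing down, gripper open.
Joint ranges: [-178.18, 178.18], [-50.72, 133.34], [12.68, 142.11], [-81.47, 261.47], [9.98, 163.14], [-165.26, 165.26]. Speed limits (degrees/s): [136.94, 136.94, 180, 180, 180, 180].

### API

Orientations are given as a 3x3 rotation matrix whose columns are the frame's x, y, z axes.
In Python, from rig import readout, eyes, env gives the robot as it stands.
- The arm moves only by the tool arm_command, never from a script. Its argument "rows" is text: rows parted by semicolons, each of 7 numbers parted by spaces: the closure, from 0 (fully open) to 1 (shut), then the shift along the tool's x, y, z in mm, then the turn, a rotation vector about the tool's x, y, z in degrees. In form: grip dx dy dz rx ry rz; .... A call has 1 to 5 rows; each row shifts and turns the commanded pose from where the row before left it, along the tool's axes as they then stand; what a row does not reach is not made up. A row lasts 1/12 s, in which the tool goes at most 41.7 mm and 7.16 degrees, less where a joint would pass 70% of its speed; a pose out of reach is approached as far as the arm can. A call with a gripper value outside its range is refused whole. The fingers move at their own pace and stop on an object; "squeeze" is the grip in N (left out, the last holds). Time passes only in rows, so rows that do not move let the fingers close. It gives the time, the measured TCP pose, the force and the opening at its end, in the units of the state.
- readout.observe(): the state, without advancing time (a new reading comes with each control period).
- eyes.get_image(name): name is "scene" or "side" or "wrist"; returns the picture (480x640x3 uint8, red, green, blue); there is no depth.
- eyes.camera_model(name): a dict with "mtx" (3x3 intrinsics, pixels), "view" (4x4, takes a point from world to camera coordinates). Camera axes: x right, y up, looking along -z (the intrinsics and any distortion apply to the point x, -y, -z); pixel columns grow to the right and rows downward; lengths in m; the calibration is good to about 2 mm. A picture is of the moment at which its call begins: read the wrist's pose just before it. camera_model takes no time and is no camera call; for the wrist camera it gives the pose at the moment of the call.
- env.close_job(): hands the job in, once; it reports no verdict.
The state is a dict: "time_s": time; "q": joint angles; "qvel": joint speeds; "joint_efforts": joint torques, N m; "position": TCP position; "tool_rot": TCP orientation; "ft_force": force on the tool from outside, world axes, zero at the start; "wrist_torque": the same for the moment, N m; "grip_width": finger opening in m.
Only numpy, scipy, OpenCV 4.12 (cv2) and the standard library are available. Lean on these libraries where they do the work, as an engineer would, in place of code of your own. Each camera call takes 0.05 s, during which the arm holds its last target. There are 200 camera calls.

## Working session

There is one attempt and no reset: what is moved stays moved. The work goes in short steps, Python scripts to look and compute and a tool call to move; the robot and the scene stay as the last step left them, time stands still between calls to the robot, and variables do not carry over. Pictures are saved under pics/ and viewed, about 8 in all and at most 12, crops included, and the job is handed in when it is done.

Besides the shell and the picture viewer there is one more tool, called after "Call:" as name(argument=value, ...), one argument or row to a line, values as JSON. arm_command: Moves the arm, as the interface text tells. Its arguments: {"type":"object","properties":{"rows":{"type":"string"},"squeeze":{"type":"number"}},"required":["rows"]}

```bash
mkdir -p pics; python3 - <<'E'
from rig import readout, eyes, env
import cv2
for n in ("scene","side"):
    im=eyes.get_image(n); cv2.imwrite(f"pics/{n}0.png",im[:,:,::-1])
    m=eyes.camera_model(n); print(n,m)
print(readout.observe())
E
```

```text
scene {'mtx': array([[532.98244424,   0.        , 313.91740379],
       [  0.        , 532.98244424, 245.31928116],
       [  0.        ,   0.        ,   1.        ]]), 'view': array([[-0.80035315,  0.59950373,  0.00548786,  0.41923185],
       [-0.42988644, -0.58024191,  0.69174921,  0.12824743],
       [ 0.41789052,  0.5512845 ,  0.72211697, -1.29094527],
       [ 0.        ,  0.        ,  0.        ,  1.        ]])}
side {'mtx': array([[622.67937952,   0.        , 319.33299592],
       [  0.        , 622.67937952, 238.86587454],
       [  0.        ,   0.        ,   1.        ]]), 'view': array([[-0.65794593, -0.75285988,  0.01758272,  0.35957789],
       [ 0.49410043, -0.41395331,  0.76453086, -0.40063128],
       [-0.56830618,  0.51170759,  0.64434728, -0.98551014],
       [ 0.        ,  0.        ,  0.        ,  1.        ]])}
{'time_s': 0.1, 'q': array([-8.77383797e+01,  2.18376420e+01,  7.43803515e+01,  7.36894871e-04,
        8.38577037e+01, -1.23375595e+01]), 'qvel': array([-0.02824937, -0.16780446, -0.24885027, -0.17098907,  0.08185705,
       -0.09965979]), 'joint_efforts': array([ 4.90522114e-03, -4.49216473e+01, -2.31657261e+01, -9.15374085e-05,
        3.64988664e-03,  9.53079621e-06]), 'position': array([ 0.13860493, -0.53199636,  0.24776905]), 'tool_rot': array([[ 9.67713134e-01,  2.52054140e-01, -3.93589935e-05],
       [ 2.52053971e-01, -9.67712277e-01,  1.32064064e-03],
       [ 2.94784760e-04, -1.28792188e-03, -9.99999127e-01]]), 'ft_force': array([ 0.8052498 , -0.22689221, -0.52775596]), 'wrist_torque': array([-0.02037973, -0.02435754, -0.0353358 ]), 'grip_width': 0.08514839359042282}
```

View pics/scene0.png

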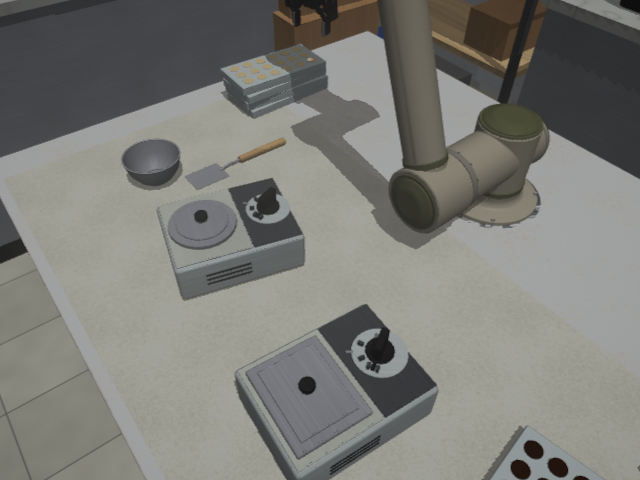

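View pics/side0.png

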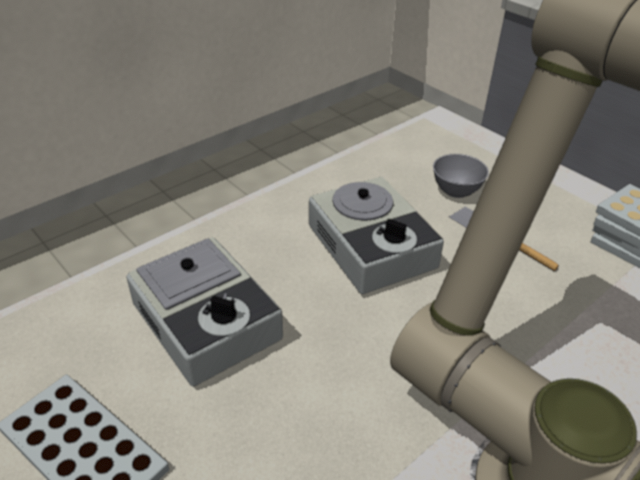

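The round-lid melter's dial ring is centred at about (267,208) in the scene view and (395,238) in the side view. The rectangular-lid dial is at (379,352) in the scene view.

```bash
cat > h.py <<'E'
from rig import readout, eyes, env
import numpy as np, cv2
def ray(m,u,v,z):
    K,V=m["mtx"],m["view"]; R,t=V[:3,:3],V[:3,3]
    d=np.linalg.inv(K)@[u,v,1]; d=R.T@(d*[1,-1,-1]); c=-R.T@t
    return c+d*(z-c[2])/d[2]
def proj(m,p):
    K,V=m["mtx"],m["view"]; c=(V[:3,:3]@p+V[:3,3])*[1,-1,-1]; u=K@c; return u[:2]/u[2]
E
python3 - <<'E'
from h import *
S,D=eyes.camera_model("scene"),eyes.camera_model("side")
print(ray(S,267,208,.102),ray(D,395,238,.102),ray(S,379,352,.102))
o=readout.observe(); W=eyes.camera_model("wrist"); V=W["view"]
print(W["mtx"]); print("cam in tool", o["tool_rot"].T@(-V[:3,:3].T@V[:3,3]-o["position"])); print(V[:3,:3]@o["tool_rot"])
a=[cv2.resize(cv2.imread(f)[y-45:y+45,x-60:x+60],(400,300),interpolation=2) for f,x,y in(("pics/scene0.png",267,208),("pics/side0.png",395,238))]
cv2.imwrite("pics/c.png",np.hstack(a))
E
```

```text
[ 0.51618217 -0.17211458  0.102     ] [ 0.50982855 -0.17525952  0.102     ] [0.56086387 0.22362944 0.102     ]
[[416.83848823   0.         316.44672668]
 [  0.         416.83848823 240.6570534 ]
 [  0.           0.           1.        ]]
cam in tool [ 0.06522934 -0.00141868 -0.12612282]
[[-9.30707895e-04  9.99999515e-01 -3.20820959e-04]
 [ 9.65381672e-01  9.82171609e-04  2.60839534e-01]
 [ 2.60839723e-01 -6.69492608e-05 -9.65382118e-01]]
```

View pics/c.png

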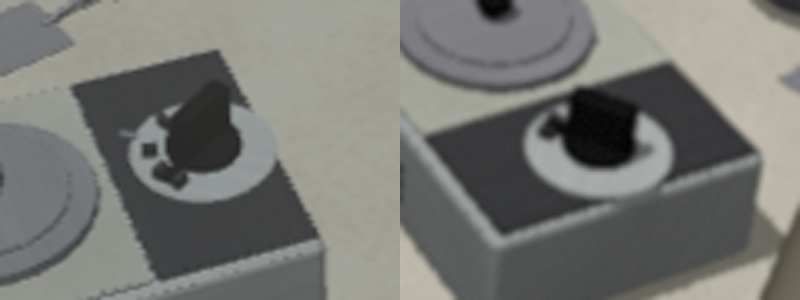

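The crop shows the nose locked between the lower-left ridges. The notch, with its mark, is to the left, clockwise from the nose.

```bash
python3 - <<'E'
from h import *
S=eyes.camera_model("scene")
c=ray(S,267-60+203*.3,208-45+150*.3,.102)
for n,u,v in(("nose",172,178),("mark",128,133),("tail",232,112)):
    p=ray(S,267-60+u*.3,208-45+v*.3,.103 if n!="tail" else .11); d=p-c; print(n,p,np.hypot(*d[:2]),np.degrees(np.arctan2(d[1],d[0])))
E
```

```text
nose [ 0.54426253 -0.16016359  0.103     ] 0.03149602778536887 20.151897327812673
mark [ 0.54409142 -0.21091682  0.103     ] 0.04956192390965567 -53.62033866843848
tail [ 0.4852243  -0.18205045  0.11      ] 0.03146896046737625 -159.46989279419935
```

Call:
arm_command(
  rows="0 36 -20 0 0 0 0; 0 36 -20 0 0 0 0; 0 36 -20 0 0 0 0; 0 36 -20 0 0 0 0; 0 36 -20 0 0 0 0",
)

```text
time_s: 0.52
position: [0.2885, -0.3884, 0.2481]
tool_rot: [[0.968, 0.251, -0.0], [0.251, -0.968, 0.001], [0.0, -0.001, -1.0]]
ft_force: [1.2, -1.2, -0.3]
grip_width: 0.0852
```

Call:
arm_command(
  rows="0 36 -20 0 0 0 0; 0 36 -20 0 0 0 0; 0 36 -20 0 0 0 0; 0 36 -20 0 0 0 0; 0 36 -20 0 0 0 0",
)

```text
time_s: 0.93
position: [0.4377, -0.2461, 0.2482]
tool_rot: [[0.968, 0.252, -0.0], [0.252, -0.968, 0.0], [-0.0, -0.0, -1.0]]
ft_force: [1.0, -0.9, 0.5]
grip_width: 0.0854
```

Call:
arm_command(
  rows="0 30 -17 0 0 0 0; 0 30 -17 0 0 0 0; 0 30 -17 0 0 0 0; 0 0 0 0 0 0 0; 0 0 0 0 0 0 0",
)

```text
time_s: 1.35
position: [0.5114, -0.1747, 0.2477]
tool_rot: [[0.967, 0.255, -0.001], [0.255, -0.967, 0.0], [-0.001, -0.001, -1.0]]
ft_force: [-0.4, 0.3, -0.1]
grip_width: 0.0854
```

```bash
python3 - <<'E'
from h import *
im=eyes.get_image("wrist"); cv2.imwrite("pics/w1.png",im[:,:,::-1])
m=eyes.camera_model("wrist"); np.savez("w1.npz",**m); print(readout.observe()["position"], proj(m,np.array([.5115,-.174,.102])))
E
```

```text
[ 0.51072162 -0.17562935  0.24786664] [316.5558838 226.8556791]
```

View pics/w1.png

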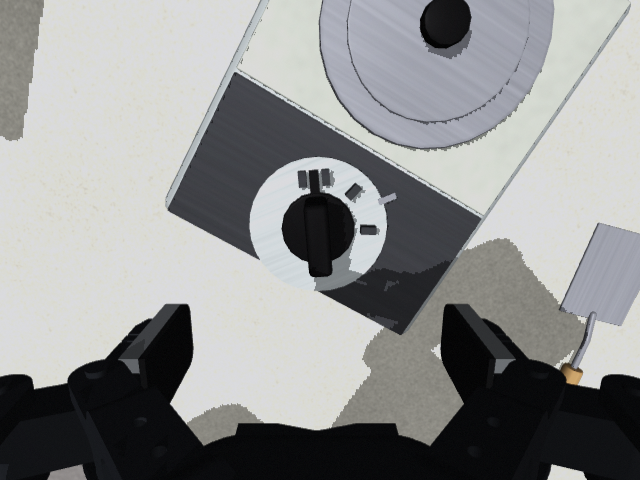

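The wrist view shows the dial at (318,226), its nose tip at (314,172), the notch ridges at (354,191) and (369,230), and the mark at (388,199).

```bash
python3 - <<'E'
from h import *
m=dict(np.load("w1.npz")); im=cv2.imread("pics/w1.png"); hsv=cv2.cvtColor(im,cv2.COLOR_BGR2HSV)
r=lambda u,v,z:ray(m,u,v,z)
P=np.array([r(u,v,.101)[:2] for u,v in((249,224),(387,224),(316,157),(318,291),(268,176),(367,176),(270,274))])
A=np.c_[2*P,np.ones(len(P))]; s=np.linalg.lstsq(A,(P**2).sum(1),rcond=None)[0]; c=s[:2]; print("ring",c,np.hypot(*(P-c).T)*1e3)
for n,u,v,z in(("nose",314,171,.105),("L0",303,180,.11),("L1",327,178,.11),("N0",354,190,.11),("N1",369,230,.11),("N0b",354,193,.105),("N1b",369,231,.105),("mark",388,199,.101),("bar top nose end",314,196,.142),("bar top tail",320,274,.142)):
    d=r(u,v,z)[:2]-c; print(n,np.hypot(*d)*1e3,np.degrees(np.arctan2(d[1],d[0])))
d=r(314,198,.142)[:2]-r(320,276,.142)[:2]; print("bar",np.hypot(*d),np.degrees(np.arctan2(d[1],d[0])),(r(314,198,.142)+r(320,276,.142))/2)
E
```

```text
ring [ 0.51145341 -0.17476033] [46.10742183 46.59433332 46.16789549 46.20020318 46.92281593 46.7692795
 47.08127814]
nose 37.699012139693664 18.20316228306306
L0 33.792207441199004 30.55573778886679
L1 34.2537497938902 4.767340635878885
N0 34.871191183286825 -26.774803252168866
N1 33.44371405406315 -75.34928753766705
N0b 33.26141783635328 -30.466413883336255
N1b 34.165688368966926 -78.54321300782605
mark 50.15897856703671 -53.25621847195072
bar top nose end 27.51106739996182 19.114972941522304
bar top tail 18.89892645264169 -161.42874528124253
bar 0.0465297894444797 18.88805860019431 [ 0.51434197 -0.17356603  0.142     ]
```

Call:
arm_command(
  rows="0 1 0 0 0 0 -4; 0 0 0 30 0 0 0; 0 0 0 30 0 0 0; 0 0 0 20 0 0 0; 0 0 0 0 0 0 0",
  squeeze=50,
)

```text
time_s: 1.82
position: [0.5093, -0.1759, 0.1646]
tool_rot: [[0.948, 0.317, -0.007], [0.317, -0.948, 0.004], [-0.005, -0.006, -1.0]]
ft_force: [-0.1, 1.5, -0.3]
grip_width: 0.0851
```

Call:
arm_command(
  rows="0 1 0 0 0 0 0; 0 0 0 15 0 0 0; 0 0 0 15 0 0 0; 0 0 0 0 0 0 0; 0 0 0 0 0 0 0",
)

```text
time_s: 2.23
position: [0.513, -0.176, 0.1397]
tool_rot: [[0.948, 0.318, 0.001], [0.318, -0.948, -0.001], [0.001, 0.001, -1.0]]
ft_force: [0.8, -0.1, 0.9]
grip_width: 0.0853
```

Call:
arm_command(
  rows="0 -1 -1 2 0 0 0; 0 0 0 0 0 0 0; 0 0 0 0 0 0 0",
)

```text
time_s: 2.48
position: [0.5117, -0.1749, 0.1373]
tool_rot: [[0.948, 0.319, 0.001], [0.319, -0.948, -0.001], [0.001, 0.001, -1.0]]
ft_force: [0.5, 0.5, 0.0]
grip_width: 0.0853
```

Call:
arm_command(
  rows="0 0 0 3 0 0 0; 0.5 0 0 0 0 0 0; 0.7 0 0 0 0 0 0; 0.8 0 0 0 0 0 0; 0.9 0 0 0 0 0 0",
)

```text
time_s: 2.9
position: [0.5115, -0.1747, 0.1334]
tool_rot: [[0.948, 0.319, 0.0], [0.319, -0.948, 0.0], [0.0, -0.0, -1.0]]
ft_force: [0.1, -0.4, -0.3]
grip_width: 0.0387
```

Call:
arm_command(
  rows="1 0 0 0 0 0 0; 1 0 0 0 0 0 0; 1 0 0 0 0 0 0; 1 0 0 0 0 0 0; 1 0 0 0 0 0 0",
)

```text
time_s: 3.32
position: [0.5116, -0.1752, 0.1336]
tool_rot: [[0.948, 0.319, 0.001], [0.319, -0.948, -0.001], [0.0, 0.001, -1.0]]
ft_force: [-0.7, -5.1, 1.9]
grip_width: 0.0131
```

Call:
arm_command(
  rows="1 0 0 -4 0 0 0; 1 0 0 -4 0 0 0; 1 0 0 -4 0 0 0; 1 0 0 0 0 0 0; 1 0 0 0 0 0 0",
)

```text
time_s: 3.73
position: [0.5116, -0.1752, 0.1457]
tool_rot: [[0.948, 0.319, 0.001], [0.319, -0.948, -0.001], [0.0, 0.001, -1.0]]
ft_force: [-1.3, -6.6, 2.6]
grip_width: 0.0133
```

Call:
arm_command(
  rows="1 0 0 0 0 0 3; 1 0 0 0 0 0 5; 1 0 0 0 0 0 5; 1 0 0 0 0 0 5; 1 0 0 0 0 0 0",
)

```text
time_s: 4.15
position: [0.5116, -0.1747, 0.1456]
tool_rot: [[1.0, 0.007, 0.0], [0.007, -1.0, 0.0], [0.0, -0.0, -1.0]]
ft_force: [-0.3, -2.8, 3.5]
grip_width: 0.0128
```

```bash
python3 - <<'E'
from h import *
im=eyes.get_image("wrist"); o=readout.observe(); print(o["wrist_torque"],o["ft_force"],o["position"])
cv2.imwrite("pics/w2.png",im[:,:,::-1])
E
```

```text
[-0.32929598 -0.01601809 -0.03234004] [ 0.927354   -2.48796828  3.48096878] [ 0.51157625 -0.1746522   0.14556351]
```

View pics/w2.png

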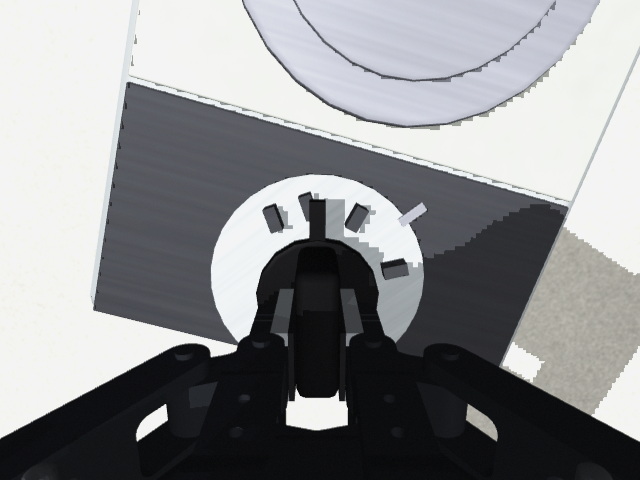

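The dial is up and turning with the tool. The nose at (317,218) has left its lock, and the mark is at (412,214).

Call:
arm_command(
  rows="1 0 0 0 0 0 7; 1 0 0 0 0 0 7; 1 0 0 0 0 0 7; 1 0 0 0 0 0 7; 1 0 0 0 0 0 7",
)

```text
time_s: 4.62
position: [0.5119, -0.1736, 0.1454]
tool_rot: [[0.824, -0.567, 0.001], [-0.567, -0.824, 0.002], [-0.0, -0.003, -1.0]]
ft_force: [3.4, 4.2, 2.5]
grip_width: 0.0127
```

Call:
arm_command(
  rows="1 0 0 0 0 0 6; 1 0 0 0 0 0 6; 1 0 0 0 0 0 6; 1 0 0 0 0 0 0; 1 0 0 0 0 0 0",
)

```text
time_s: 5.03
position: [0.5123, -0.1732, 0.1454]
tool_rot: [[0.612, -0.791, 0.002], [-0.791, -0.612, 0.003], [-0.001, -0.004, -1.0]]
ft_force: [4.3, 5.1, 2.3]
grip_width: 0.0133
```

```bash
python3 - <<'E'
from h import *
m=eyes.camera_model("wrist"); np.savez("w3.npz",**m); im=eyes.get_image("wrist"); o=readout.observe(); print(o["wrist_torque"],o["ft_force"],o["position"])
cv2.imwrite("pics/w3.png",im[:,:,::-1])
E
```

```text
[ 0.97515056 -0.91424239 -0.04957829] [5.10870521 4.94475476 1.40298335] [ 0.51236002 -0.1731909   0.14543546]
```

View pics/w3.png

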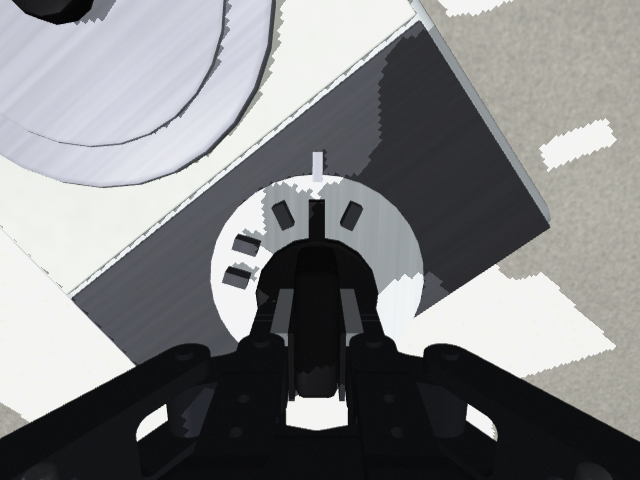

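The nose (317,218) is centred between the notch ridges (284 and 351) and lines up with the mark at column 317. Next I push it down.

Call:
arm_command(
  rows="1 0 0 4 0 0 0; 1 0 0 4 0 0 0; 1 0 0 4 0 0 0; 1 0 0 0 0 0 0; 1 0 0 0 0 0 0",
)

```text
time_s: 5.5
position: [0.5124, -0.1732, 0.1336]
tool_rot: [[0.613, -0.79, 0.002], [-0.79, -0.613, 0.003], [-0.001, -0.004, -1.0]]
ft_force: [5.4, 6.1, 4.2]
grip_width: 0.013
```

Call:
arm_command(
  rows="1 0 0 1 0 0 0; 1 0 0 0 0 0 0; 1 0 0 0 0 0 0",
)

```text
time_s: 5.75
position: [0.5124, -0.1732, 0.1335]
tool_rot: [[0.613, -0.79, 0.003], [-0.79, -0.613, 0.002], [0.0, -0.004, -1.0]]
ft_force: [2.0, 6.7, 11.3]
grip_width: 0.0127
```

Call:
arm_command(
  rows="1 0 0 1 0 0 0; 1 0 0 0 0 0 0; 1 0 0 0 0 0 0",
)

```text
time_s: 6.0
position: [0.5124, -0.1732, 0.1334]
tool_rot: [[0.613, -0.79, 0.004], [-0.79, -0.613, 0.002], [0.001, -0.004, -1.0]]
ft_force: [-0.6, 7.9, 20.6]
grip_width: 0.0131
```

It has bottomed out: 20 N with no further travel. I'll relieve the load, open and retreat.

Call:
arm_command(
  rows="1 0 0 -1.5 0 0 0; 0.8 0 0 0 0 0 0; 0.5 0 0 0 0 0 0; 0 0 0 0 0 0 0; 0 0 0 0 0 0 0",
)

```text
time_s: 6.42
position: [0.5112, -0.1746, 0.1324]
tool_rot: [[0.611, -0.792, -0.001], [-0.792, -0.611, 0.001], [-0.001, 0.0, -1.0]]
ft_force: [-1.0, 0.4, 0.5]
grip_width: 0.0528
```

Call:
arm_command(
  rows="0 0 0 0 0 0 0; 0 0 0 0 0 0 0; 0 0 0 0 0 0 0; 0 0 0 0 0 0 0; 0 0 0 0 0 0 0",
)

```text
time_s: 6.83
position: [0.5115, -0.1747, 0.1328]
tool_rot: [[0.61, -0.792, -0.0], [-0.792, -0.61, 0.0], [-0.0, 0.0, -1.0]]
ft_force: [0.7, 0.4, 0.1]
grip_width: 0.0854
```

Call:
arm_command(
  rows="0 0 0 -10 0 0 0; 0 0 0 -25 0 0 0; 0 0 0 -40 0 0 0; 0 0 0 -40 0 0 0; 0 0 0 0 0 0 0",
)

```text
time_s: 7.25
position: [0.5134, -0.1757, 0.2562]
tool_rot: [[0.61, -0.792, 0.012], [-0.792, -0.61, -0.007], [0.013, -0.005, -1.0]]
ft_force: [0.6, -0.5, 0.7]
grip_width: 0.0854
```

```bash
python3 - <<'E'
from h import *
m=eyes.camera_model("wrist"); np.savez("w4.npz",**m); im=eyes.get_image("wrist"); s=eyes.get_image("side"); o=readout.observe(); print(o["ft_force"],o["position"],o["grip_width"],o["time_s"])
a=cv2.resize(im[130:310,200:440],(400,300),interpolation=2);b=cv2.resize(s[193:283,335:455],(400,300),interpolation=2)
cv2.imwrite("pics/w4.png",np.hstack([a,b])[:,:,::-1])
E
```

```text
[-0.56524983  0.66113991 -0.56666325] [ 0.51177578 -0.17482933  0.24983113] 0.08509869465319253 7.35
```

View pics/w4.png

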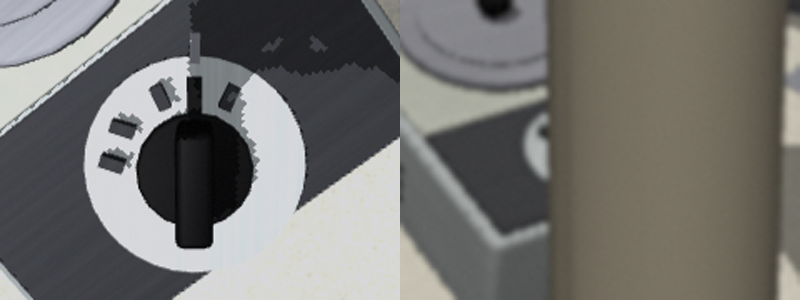

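The crop shows the nose (195,95) midway between the notch ridges (161 and 230), in line with the mark. The disc is no wider than at the start, so it's fully down. The side view is blocked by the arm.

```bash
python3 -c "
from rig import env; print(env.close_job())"
```

```text
the job is handed in; nothing more can be done
None
```

I set the dial on the round-lid melter and handed the job in after about 7.4 s on the robot's clock. I pulled it up about 12 mm and turned it about 71° clockwise. Then I pushed it down until it stopped, let go and backed off to about 0.25 m. I left the rectangular-lid melter's dial alone.

- **Nose position:** the last wrist picture shows the nose midway between the two notch ridges, in line with the mark.
- **Pushed in:** at the bottom the tool was back at its grasp height (133.4 mm, against 133.6 mm before the lift). It pressed with about 20 N and went no further. In the last wrist picture the disc looks no wider than at the start, which also says it is down.
- **Not confirmed:** the arm blocked the final side view, so I have no second view of the seated dial.

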